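# Find the concealed drawer catch by touch

## Robot

A 6-joint arm with a two-finger parallel gripper is mounted at the origin on the work surface. World frame = base frame: x ahead of the robot, y to its left, z up, the work surface at z = 0. Lengths are in m, angles in rad, forces in N, time in s.
With the tool pointing down it reaches from about 0.375 to 0.9 m from the base axis. Payload 3.1 kg.
Tool frame: the origin (TCP) lies at the very end of the fingers, on their centre line; the grasp point (between the pads) lies 19 mm behind it; z points along the fingers, y is the direction in which the jaws open and shut (so a half turn about z gives the same grasp; the last joint's range is limited). The gripper opens to 87 mm and grips with 3 to 60 N. Pads are 19 mm wide; open, the fingers measure 117 mm over their backs; the gripper's body (75 mm by 190 mm) begins 51 mm behind the grasp point.
Start: joints at [-1.46, 0.527, 1.433, -0, 1.181, -0.178], TCP at [0.179, -0.599, 0.223] pointing down, gripper open.
Joint ranges: [-3.08, 3.08], [-0.75, 2.2], [0.22, 2.44], [-1.43, 4.57], [0, 2.65], [-2.85, 2.85]. Speed limits (rad/s): [2.79, 2.79, 3.14, 3.14, 3.14, 3.14].

## Interface

Orientations are given as a unit quaternion [x, y, z, w].
In Python, from rig import robot gives the robot as it stands.
- The arm moves only by the tool arm_command, never from a script. Its argument "targets" is a list of rows, each a list of 5 numbers: the shift along the tool's x, y, z in cm, then the turn about the tool's z in rad, then the finger opening in cm, from 0 to 8.7. In form: [[dx, dy, dz, spin, hand], ...]. A call has 1 to 5 rows; each row is the pose to reach, as a shift and turn from the pose commanded when the call began, along the tool's axes at that moment; what a row does not reach only later rows make up. A row lasts 1/8 s, in which the tool goes at most 62.5 mm and 10.7 degrees, less where a joint would pass 70% of its speed; a pose out of reach is approached as far as the arm can. A call with a gripper value outside its range is refused whole. The fingers move at their own pace and stop on an object; "newtons" is the grip in N (left out, the last holds). Time passes only in rows, so rows that repeat a pose let the fingers close. It gives the time, the measured TCP pose, the force and the opening at its end, in the units of the state.
- robot.get_obs(): the state, without advancing time (a new reading comes with each control period).
- robot.camera(name): name is "scene" or "top" or "wrist"; returns (picture, depth): 420x560x3 uint8, red, green, blue; 420x560 float32, m along the optical axis (not along the pixel's ray), 0 where there is no reading.
- robot.camera_model(name): a dict with "mtx" (3x3 intrinsics, pixels), "extrinsics" (4x4, takes a point from world to camera coordinates). Camera axes: x right, y up, looking along -z (the intrinsics and any distortion apply to the point x, -y, -z); pixel columns grow to the right and rows downward; lengths in m; the calibration is good to about 2 mm. A picture is of the moment at which its call begins: read the wrist's pose just before it. camera_model takes no time and is no camera call; for the wrist camera it gives the pose at the moment of the call.
- robot.hand_in(): hands the job in, once; it reports no verdict.
The state is a dict: "time": time; "q": joint angles; "joint_velocities": joint speeds; "joint_torque": joint torques, N m; "position": TCP position; "tool_rot": TCP orientation; "ft_force": force on the tool from outside, world axes, zero at the start; "moment": the same for the moment, N m; "grip_width": finger opening in m.
Only numpy, scipy, OpenCV 4.12 (cv2) and the standard library are available. Lean on these libraries where they do the work, as an engineer would, in place of code of your own. Each camera call takes 0.05 s, during which the arm holds its last target.

## Task

The low wooden drawer box has no handle: its catch is a push plate let into the top, in one of the eight inlaid squares. Feel over the top with the closed fingertips until you find the square that gives, press it fully down so that it stays down and the drawer stands fully out, then take the hand away. Do not touch the drawer itself, and do not lift or shift the tumbler, the eraser or the crayons lying around.

Things in the scene. Friction and masses are not known exactly. Their poses are not given: they have to be found in the camera images.
- case: low wooden drawer box without a handle, screwed to the table; origin at the centre of its underside. 140 mm front to back (its x, pointing to the back), 260 mm wide (its y), 60 mm high, z up; turned up to 0.3 rad. The drawer front is on its -x side. Its flat top has a 10 mm rim round eight inlaid 60 mm squares, level with the rim
- case_top (a point): centre of the box's flat top, 60 mm above the table, axes as the box. Centres of the eight squares from here: two rows (x = -30 and +30 mm) of four (y = -90, -30, +30, +90 mm). Seven are solid and rigid; one, a different one each time, holds the push plate at its centre
- catch (a joint): how far the push plate is pressed: 0 untouched, 0.006 m fully down. The plate is 45 mm square, of the same wood, in a 48 mm opening; its face starts 2 mm below the top, sinks 6 mm more under about 4 to 6 N to a stop 8 mm below the top, and stays where it is left (no return spring)
- drawer (a joint): how far the drawer stands out to the box's -x side: 0 shut, 0.030 m fully out. A linkage drives it out 5 mm for each 1 mm the plate sinks; its front is 242 mm wide, 36 mm high, below the level of the top
- tumbler_mid (a point): glass tumbler, 72 mm across, 95 mm tall, standing loose to the left (+y) of the box; point half-way up. Leave it alone
- eraser_mid (a point): wooden block eraser, 50 x 110 x 30 mm, loose to the right (-y) of the box; point at its middle, 15 mm up. Leave it alone
- crayon_green_mid (a point): green fat paper-sleeved crayon, 15 mm thick and 80 mm long, lying loose near the drawer box; point at its middle, 7 mm up. Leave it alone
- crayon_purple_mid (a point): purple fat paper-sleeved crayon, 15 mm thick and 80 mm long, lying loose near the drawer box; point at its middle, 7 mm up. Leave it alone
- crayon_brown_mid (a point): brown fat paper-sleeved crayon, 15 mm thick and 80 mm long, lying loose near the drawer box; point at its middle, 7 mm up. Leave it alone

How it is judged:
By the outcome, as a careful person would: the job done as asked, in the order asked, and still so for the second after the job is handed in, with the robot touching nothing.
It also fails if it takes over 54 s, if anything falls off the work surface, if the arm or the gripper's body presses on something with over 40 N, if the wrist force passes 120 N, or if a joint passes its speed limit or range.

## Working session

There is one attempt and no reset: what is moved stays moved. The work goes in short steps, Python scripts to look and compute and a tool call to move; the robot and the scene stay as the last step left them, time stands still between calls to the robot, and variables do not carry over. Pictures are saved under pics/ and viewed, and the job is handed in when it is done.

Besides the shell and the picture viewer there is one more tool, called after "Request:" as name(argument=value, ...) on one line, values as JSON. arm_command: Moves the arm, as the interface text tells. Its arguments: {"type":"object","properties":{"targets":{"type":"array","items":{"type":"array","items":{"type":"number"}}},"newtons":{"type":"number"}},"required":["targets"]}

```bash
mkdir -p pics
python3 - <<'E'
from rig import robot
import cv2,numpy as np
o=robot.get_obs()
for k in ['time','position','tool_rot','ft_force','grip_width']: print(k,o[k])
for n in ['top','scene']:
    p,d=robot.camera(n); cv2.imwrite(f'pics/{n}0.png',p[:,:,::-1]); np.savez(f'{n}0.npz',p=p,d=d,**robot.camera_model(n))
    m=robot.camera_model(n); print(n,m)
E
```

```text
time 0.0
position [ 0.17850975 -0.59817874  0.22155512]
tool_rot [ 9.89522557e-01  1.44374112e-01  3.79483108e-05 -1.10655231e-03]
ft_force [-0.04775962 -0.26215675 -0.73568903]
grip_width 0.08687845699900693
top {'mtx': array([[407.96042855,   0.        , 271.61594359],
       [  0.        , 407.96042855, 209.72075203],
       [  0.        ,   0.        ,   1.        ]]), 'extrinsics': array([[ 0.02705641, -0.99949002,  0.01696017,  0.01738113],
       [ 0.99369432,  0.02873856,  0.10837752, -0.54810385],
       [-0.10880966,  0.01392092,  0.99396512, -0.76791802],
       [ 0.        ,  0.        ,  0.        ,  1.        ]])}
scene {'mtx': array([[470.49685277,   0.        , 274.01638494],
       [  0.        , 470.49685277, 208.25489449],
       [  0.        ,   0.        ,   1.        ]]), 'extrinsics': array([[-0.243857  ,  0.96978181, -0.00754978,  0.07562621],
       [-0.63640175, -0.15414281,  0.75579945,  0.28667112],
       [ 0.73179682,  0.18911168,  0.65475964, -1.50095621],
       [ 0.        ,  0.        ,  0.        ,  1.        ]])}
```

View pics/top0.png

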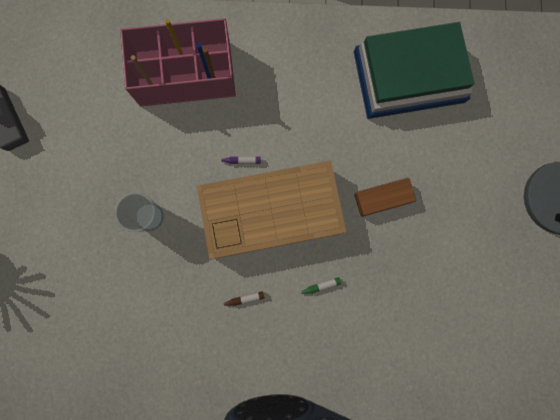

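View pics/scene0.png

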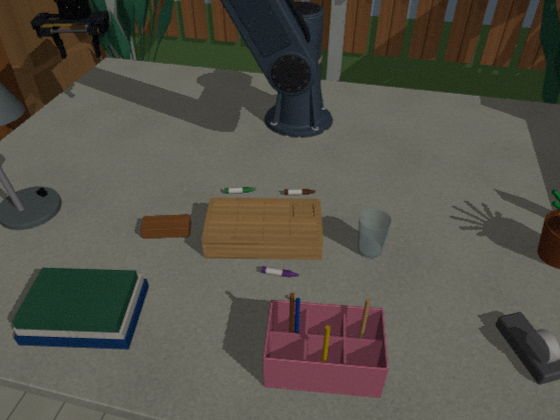

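The top view shows the box at about (271,210) and a dark-outlined square at (227,233), which is the front-left square. I'll measure the box and check the depth there.

```bash
cat > h.py <<'E'
import numpy as np,cv2
def load(n):
    z=np.load(n); return z['p'],z['d'],z['mtx'],z['extrinsics']
def ray(uv,K,E,h):
    uv=np.atleast_2d(uv).astype(float)
    d=np.c_[(uv[:,0]-K[0,2])/K[0,0],-(uv[:,1]-K[1,2])/K[1,1],-np.ones(len(uv))]
    R=E[:3,:3];c=-R.T@E[:3,3];w=d@R
    return c+w*((h-c[2])/w[:,2])[:,None]
E
python3 - <<'E'
from h import *
p,d,K,E=load('top0.npz')
# points from depth
v,u=np.mgrid[:420,:560]
dc=np.stack([(u-K[0,2])/K[0,0]*d,-(v-K[1,2])/K[1,1]*d,-d],-1)-E[:3,3]
W=dc@E[:3,:3]
hsv=cv2.cvtColor(p,cv2.COLOR_RGB2HSV)
m=((W[...,2]>.045)&(W[...,2]<.075)&(hsv[...,1]>70)&(u>180)&(u<355)&(v>150)&(v<270)).astype(np.uint8)
c=max(cv2.findContours(m,0,2)[0],key=cv2.contourArea)
P=ray(c[:,0,:],K,E,.06)[:,:2].astype(np.float32)
r=cv2.minAreaRect(P);print(r, cv2.boxPoints(r))
ctr=np.array(r[0]);b=cv2.boxPoints(r)
e=[b[1]-b[0],b[2]-b[1]]
L=max(e,key=np.linalg.norm);L=L/np.linalg.norm(L)
if L[1]<0:L=-L
X=np.array([L[1],-L[0]])
print('ctr',ctr,'yaw',np.arctan2(X[1],X[0]))
for x in(-.03,.03):
  for y in(-.09,-.03,.03,.09):
    q=ctr+X*x+L*y
    Q=(W[...,:2]-q)
    s=(abs(Q@X)<.018)&(abs(Q@L)<.018)&(d>0)
    print(x,y,q.round(4),'z',W[...,2][s].mean().round(4),W[...,2][s].std().round(4))
print('square px->',ray([227,233],K,E,.06))
for nm,(a,bb) in dict(g=(322,286),br=(245,299),pu=(241,160)).items(): print(nm,ray([a,bb],K,E,.007))
big=cv2.resize(p[155:265,190:355],None,fx=4.8,fy=4.8,interpolation=2)
cv2.imwrite('pics/zoom.png',cv2.convertScaleAbs(big,alpha=1.4)[:,:,::-1])
E
```

```text
((0.546153724193573, 0.03500665724277496), (0.14073829352855682, 0.2600184679031372), 12.610877990722656) [[ 0.44909745  0.14651588]
 [ 0.50586694 -0.10722974]
 [ 0.64321    -0.07650256]
 [ 0.5864405   0.17724305]]
ctr [0.54615372 0.03500666] yaw 0.22010149
-0.03 -0.09 [ 0.5365 -0.0594] z 0.0605 0.0013
-0.03 -0.03 [ 0.5234 -0.0008] z 0.0604 0.0013
-0.03 0.03 [0.5103 0.0577] z 0.0603 0.0013
-0.03 0.09 [0.4972 0.1163] z 0.0585 0.0014
0.03 -0.09 [ 0.5951 -0.0463] z 0.0604 0.0013
0.03 -0.03 [0.582  0.0123] z 0.0605 0.0013
0.03 0.03 [0.5689 0.0708] z 0.0604 0.0013
0.03 0.09 [0.5558 0.1294] z 0.0606 0.0012
square px-> [[0.49801555 0.11514288 0.06      ]]
g [[ 0.40128947 -0.07117434  0.007     ]]
br [[0.37224674 0.07982844 0.007     ]]
pu [[0.64983798 0.09744374 0.007     ]]
```

View pics/zoom.png

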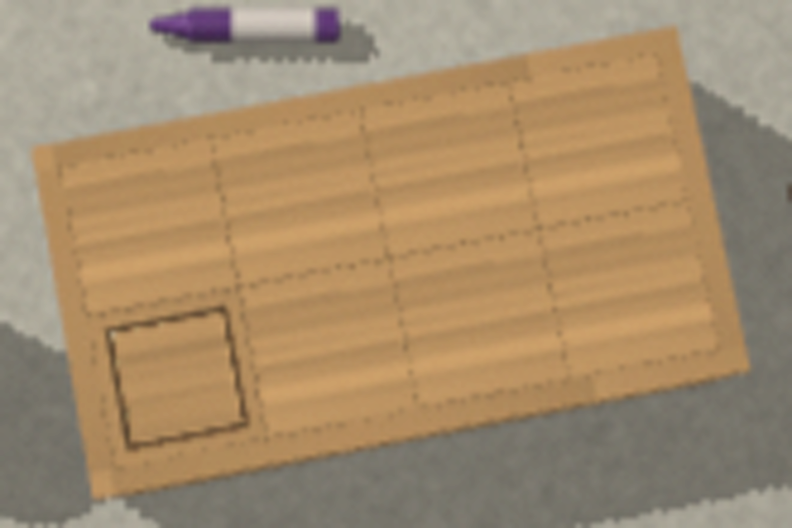

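The depth confirms it: only the (-30,+90) square sits about 2 mm low, with its centre near (0.4975, 0.116). I'll close the fingers and travel there while staying high.

Request:
arm_command(targets=[[3.5,-4,0,0.07,0],[7,-8,0,0.07,0],[10.5,-12,0,0.07,0],[14,-16,0,0.07,0],[17.5,-20,0,0.07,0]], newtons=20)

```text
time: 0.72
position: [0.2896, -0.3554, 0.2223]
tool_rot: [0.994, 0.109, 0.0, -0.0]
ft_force: [0.7, -0.3, 0.8]
grip_width: 0.0451
```

Request:
arm_command(targets=[[3.05,-4.15,0,0,0],[6.1,-8.3,0,0,0],[9.15,-12.45,0,0,0],[12.2,-16.6,0,0,0],[15.25,-20.75,0,0,0]])

```text
time: 1.35
position: [0.3931, -0.1199, 0.2225]
tool_rot: [0.994, 0.109, 0.0, 0.0]
ft_force: [1.0, 0.3, 0.1]
grip_width: 0.002
```

Request:
arm_command(targets=[[3.05,-4.15,0,0,0],[6.1,-8.3,0,0,0],[9.15,-12.45,0,0,0],[12.2,-16.6,0,0,0],[15.25,-20.75,0,0,0]])

```text
time: 1.98
position: [0.4966, 0.116, 0.2223]
tool_rot: [0.994, 0.11, -0.0, 0.0]
ft_force: [1.0, -1.1, -0.1]
grip_width: 0.0005
```

Request:
arm_command(targets=[[0,0,4,0,0],[0,0,8,0,0],[0,0,12,0,0],[0,0,14,0,0],[0,0,14,0,0]])

```text
time: 2.6
position: [0.4948, 0.1142, 0.0809]
tool_rot: [0.994, 0.11, -0.002, -0.0]
ft_force: [0.6, 0.3, 0.5]
grip_width: 0.0002
```

Request:
arm_command(targets=[[0.3,-0.1,0.5,0,0],[0.3,-0.1,1.0,0,0],[0.3,-0.1,1.5,0,0],[0.3,-0.1,1.8,0,0],[0.3,-0.1,1.8,0,0]])

```text
time: 3.22
position: [0.4989, 0.1159, 0.0644]
tool_rot: [0.994, 0.11, -0.0, -0.0]
ft_force: [0.2, -0.9, 0.1]
grip_width: 0.0004
```

Request:
arm_command(targets=[[0,0,0.2,0,0],[0,0,0.4,0,0],[0,0,0.6,0,0],[0,0,0.7,0,0],[0,0,0.7,0,0]])

```text
time: 3.85
position: [0.4991, 0.1159, 0.0576]
tool_rot: [0.994, 0.11, 0.0, 0.0]
ft_force: [-0.6, 0.3, 2.9]
grip_width: 0.0004
```

Contact is at about 58 mm with 2.9 N. That is below the rim, so it is the plate. I'll press on in small steps.

Request:
arm_command(targets=[[0,0,0.1,0,0],[0,0,0.2,0,0],[0,0,0.3,0,0],[0,0,0.4,0,0],[0,0,0.4,0,0]])

```text
time: 4.47
position: [0.4991, 0.1159, 0.0534]
tool_rot: [0.994, 0.11, 0.0, -0.0]
ft_force: [-0.5, 0.6, 2.7]
grip_width: 0.0003
```

Request:
arm_command(targets=[[0,0,0.1,0,0],[0,0,0.2,0,0],[0,0,0.3,0,0],[0,0,0.3,0,0]])

```text
time: 4.97
position: [0.4992, 0.1159, 0.0523]
tool_rot: [0.994, 0.11, 0.0, 0.0]
ft_force: [-3.7, 0.1, 18.7]
grip_width: 0.0002
```

The force climbed to 18.7 N at 52 mm, so the plate is at its stop. I'll retreat straight up.

Request:
arm_command(targets=[[0,0,-1,0,0],[0,0,-4,0,0],[0,0,-8,0,0],[0,0,-13,0,0],[0,0,-18,0,0]])

```text
time: 5.6
position: [0.4986, 0.1159, 0.2316]
tool_rot: [0.994, 0.11, -0.001, -0.0]
ft_force: [-0.2, -0.1, 0.2]
grip_width: 0.0004
```

Request:
arm_command(targets=[[-3,4,0,0,0],[-6,8,0,0,0],[-9,12,0,0,0],[-12,16,0,0,0],[-15,20,0,0,0]])

```text
time: 6.22
position: [0.3954, -0.1132, 0.2304]
tool_rot: [0.994, 0.11, 0.0, -0.0]
ft_force: [1.2, -0.2, -0.3]
grip_width: 0.0003
```

Request:
arm_command(targets=[[-3,4,0,0,0],[-6,8,0,0,0],[-9,12,0,0,0],[-9,12,0,0,0],[-9,12,0,0,0]])

```text
time: 6.85
position: [0.3343, -0.248, 0.2302]
tool_rot: [0.994, 0.109, -0.0, -0.001]
ft_force: [-1.6, 0.9, -0.2]
grip_width: 0.0004
```

Run:
```python
from rig import robot
from h import *
o=robot.get_obs(); print(o['time'],o['position'],o['ft_force'])
p0=load('top0.npz')[0]
p,d=robot.camera('top'); m=robot.camera_model('top');K,E=m['mtx'],m['extrinsics']
cv2.imwrite('pics/top1.png',p[:,:,::-1])
v,u=np.mgrid[:420,:560]
W=(np.stack([(u-K[0,2])/K[0,0]*d,-(v-K[1,2])/K[1,1]*d,-d],-1)-E[:3,3])@E[:3,:3]
c=np.array([.5462,.0350]);t=.2201;X=np.array([np.cos(t),np.sin(t)]);L=np.array([-X[1],X[0]])
Q=W[...,:2]-c;a=Q@X;b=Q@L;z=W[...,2]
s=(abs(a+.03)<.016)&(abs(b-.09)<.016);print('plate z',z[s].mean())
for y in(-.09,-.03,.03,.09):
  for lo in np.arange(-.12,-.06,.005):
    s=(a>lo)&(a<lo+.005)&(abs(b-y)<.02)&(d>0); print(round(lo+.0025,4),np.median(z[s]).round(3),end=' | ')
  print()
def cen(p,lo,hi,box):
  h=cv2.cvtColor(p,cv2.COLOR_RGB2HSV);k=(h[...,0]>=lo)&(h[...,0]<=hi)&(h[...,1]>90)
  y0,y1,x0,x1=box;k[:y0]=0;k[y1:]=0;k[:,:x0]=0;k[:,x1:]=0
  return u[k].mean().round(2),v[k].mean().round(2),k.sum()
for n,a in dict(green=(40,90,(270,305,295,350)),purple=(115,160,(145,175,215,270)),brown=(0,15,(280,315,215,275)),eraser=(0,15,(170,220,356,425))).items(): print(n,cen(p0,*a),cen(p,*a))
df=cv2.absdiff(p,p0)[195:235,112:165]; print('tumbler diff',df.mean(),df.max())
p,d=robot.camera('scene');cv2.imwrite('pics/scene1.png',p[:,:,::-1])
```

```text
6.85 [ 0.33425708 -0.24798966  0.23016624] [-1.56562827  0.89476477 -0.21070462]
plate z 0.052252405980976885
-0.1175 -0.0 | -0.1125 0.0 | -0.1075 0.001 | -0.1025 -0.0 | -0.0975 0.043 | -0.0925 0.039 | -0.0875 0.016 | -0.0825 0.015 | -0.0775 0.014 | -0.0725 0.014 | -0.0675 0.06 | -0.0625 0.06 | 
-0.1175 0.0 | -0.1125 0.0 | -0.1075 0.001 | -0.1025 0.001 | -0.0975 0.044 | -0.0925 0.039 | -0.0875 0.016 | -0.0825 0.014 | -0.0775 0.014 | -0.0725 0.015 | -0.0675 0.06 | -0.0625 0.06 | 
-0.1175 0.0 | -0.1125 0.0 | -0.1075 0.001 | -0.1025 0.0 | -0.0975 0.043 | -0.0925 0.039 | -0.0875 0.016 | -0.0825 0.014 | -0.0775 0.014 | -0.0725 0.015 | -0.0675 0.06 | -0.0625 0.06 | 
-0.1175 0.001 | -0.1125 0.001 | -0.1075 0.0 | -0.1025 0.0 | -0.0975 0.043 | -0.0925 0.04 | -0.0875 0.017 | -0.0825 0.015 | -0.0775 0.015 | -0.0725 0.014 | -0.0675 0.06 | -0.0625 0.06 | 
green (np.float64(317.71), np.float64(287.31), np.int64(104)) (np.float64(317.71), np.float64(287.31), np.int64(104))
purple (np.float64(237.33), np.float64(159.98), np.int64(83)) (np.float64(237.32), np.float64(159.92), np.int64(85))
brown (np.float64(240.44), np.float64(299.89), np.int64(109)) (np.float64(240.33), np.float64(299.94), np.int64(107))
eraser (np.float64(384.94), np.float64(196.65), np.int64(1412)) (np.float64(384.96), np.float64(196.65), np.int64(1406))
tumbler diff 0.8165094339622642 4
```

View pics/top1.png

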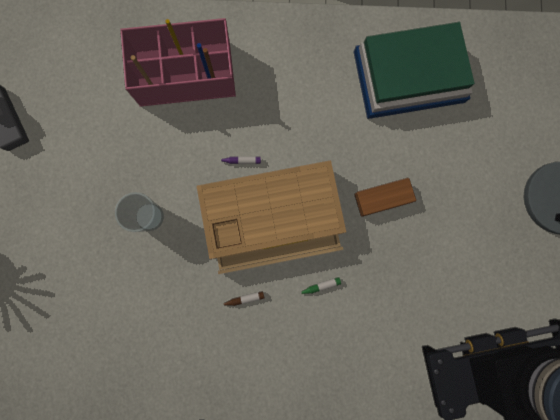

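The plate at (227,234) is fully down at z = 52 mm. The drawer stands out below the box, its front edge 100 mm from the centre (30 mm out), and the loose objects have not moved. Handing in.

```bash
python3 -c "
from rig import robot
print(robot.hand_in())"
```

```text
the job is handed in; nothing more can be done
None
```

The push plate is pressed fully down, the drawer stands fully out, and the job is handed in at about 7 s on the robot's clock.

- **Finding the plate:** I did not feel over all eight squares. The top camera showed a dark outline and a 2 mm recess at only one square, front-left (x = -30, y = +90 mm), so I went straight to it. Touch confirmed it: contact came at about 58 mm and the plate gave way under about 3 N. That is a little below the 4–6 N you stated.
- **Pressing:** With the fingers closed I pressed until the force rose to about 19 N at 52 mm, which is the stop. Then I lifted straight up and moved the hand clear.
- **Final checks:**
  - The plate face sits at z = 52.3 mm, about 8 mm below the top.
  - The drawer front edge is about 100 mm from the box centre, which is 30 mm out.
  - The crayons and eraser are within about 0.1 pixel of where they started, and the picture around the tumbler is unchanged.

No check failed.

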